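Slide the test plate under the reader's bridge and start it

TASK

Push the lilac test plate with your fingertips along the table and under the low bridge of the reader until it is fully home, flush against the blue stop wall at the back of the lane; slide it steadily, without tipping it, and never pick it up. Only then press the green button on top of the bridge all the way down and let it come up again. Leave the other things on the bench where they are.

Things in the scene. Friction and masses are not known exactly. Their poses are not given: they have to be found in the camera images.
- plate: The test plate: a flat lilac microplate with a white top and 24 round wells, 86 mm wide (its x), 128 mm long (its y), 14 mm thick, about 0.12 kg, lying loose on the table. Origin: centre of its underside; z up. It may go in with either short end first.
- reader: The reader, fixed: a low grey bridge 156 mm wide over a lane along its own +y (x across, z up); the lane's floor is the table. Origin: on the table, where the plate's origin is when fully home. Bridge: y = -24 to +46 mm, underside 18 mm, flat top 58 mm above the table. At home the plate's long side lies along y and its near end (y = -64 mm) sticks out 40 mm before the bridge.
- mouth (a point): Centre of the lane's mouth, on the table under the bridge's front edge (reader y = -24 mm). Lane 96 mm wide between side walls 18 mm tall, from reader y = -24 to +81 mm; two blue guide flaps, 16 mm tall, flare outwards from the mouth to y = -51 mm.
- stop (a point): Middle of the blue stop wall's face, on the table at the lane's far end (reader x = 0, y = +64 mm). The wall is 30 mm tall and 156 mm wide.
- start_top (a point): Centre of the top of the green start button (28 mm across) on top of the bridge, at reader x = +42 mm, y = +11 mm; it is pressed straight down and moves with the button.
- start (a joint): Travel of the start button in m: 0 is up, 0.006 fully pressed. Its spring brings it back up; fully down takes about 5 N.
- tube_stand: A white round foot 52 mm across with one upright black-capped sample tube, 115 mm tall in all, loose; not part of the job. Origin: centre of its underside.
- jar: A specimen jar with an orange lid, 50 mm across, 62 mm tall, loose; not part of the job. Origin: centre of its underside.
- tape: A white roll of tape lying flat, 64 mm across, 24 mm tall, loose; not part of the job. Origin: centre of its underside.
- vial: A small reagent bottle with a blue cap, 40 mm across, 85 mm tall, loose; not part of the job. Origin: centre of its underside.
Not all that is in view belongs to the job. There is more than one size of the plate; the one meant has the size given above.

How it is judged:
On the way, in this order (a step that is already met when the one before it is completed fails the run):
1. the plate lies fully home under the bridge (y of plate in the frame of reader between -0.004 and 0.006 m and x of plate in the frame of reader between -0.009 and 0.009 m and angle between the y axis of plate and the y axis of reader, either way round below 0.06 rad and height (world z) of plate below 0.003 m and angle between plate's own z axis and vertical below 0.04 rad), for 0.2 s.
2. the start button is pressed down (all of step 1 and value of joint start above 0.0045 m), for 0.03 s.
At the end, for the whole second after the job is handed in: The plate lies flat on the table at rest under the bridge, its end within 4 mm of the stop wall and within 0.06 rad of square to the lane; the start button has been pressed (at least 4.5 mm) with the plate home, and is up again (all of step 1 and linear speed of plate below 0.01 m/s and value of joint start below 0.0015 m); the robot touches nothing.
It fails at once if the plate is lifted or carried off the table (height (world z) of plate above 0.012 m).
It fails at once if the plate is tipped (angle between plate's own z axis and vertical above 0.1 rad).
It fails at once if the plate is shot along instead of being slid (over 0.5 m/s) (linear speed of plate above 0.5 m/s).
It fails at once if the start button is pressed before the plate is home (value of joint start above 0.003 m and y of plate in the frame of reader below -0.01 m).
It fails at once if a bystander is disturbed (moved over 25 mm) (distance of any of tube_stand, jar, tape, vial from where it was at the start of the episode above 0.025 m).
It also fails if it takes over 58 s, if anything falls off the work surface, if the arm or the gripper's body presses on something with over 40 N, if the wrist force passes 120 N, or if a joint passes its speed limit or range.

ROBOT

A 6-joint arm with a two-finger parallel gripper is mounted at the origin on the work surface. World frame = base frame: x ahead of the robot, y to its left, z up, the work surface at z = 0. Lengths are in m, angles in rad, forces in N, time in s.
With the tool pointing down it reaches from about 0.35 to 0.975 m from the base axis. Payload 4.9 kg.
Tool frame: the origin (TCP) lies midway between the tips of the shut fingers; the grasp point (between the pads) lies 19 mm behind it; z points along the fingers, y is the line along which they close (so a half turn about z gives the same grasp; the last joint's range is limited). The gripper opens to 85 mm and grips with 20 to 120 N. Pads are 22 mm wide; open, the fingers measure 114 mm over their backs; the gripper's body (76 mm by 85 mm) begins 54 mm behind the grasp point. The pads swing forward as they close: fully open they stand 13 mm farther back than shut.
Start: joints at [-1.265, 0.053, 1.613, -0, 1.476, -0.119], TCP at [0.258, -0.569, 0.231] pointing down, gripper open.
Joint ranges: [-3.01, 3.01], [-1.01, 2.22], [0.06, 2.58], [-1.02, 4.17], [0.09, 2.62], [-3.14, 3.14]. Speed limits (rad/s): [2.57, 2.57, 3.14, 3.14, 3.14, 3.14].

INTERFACE

Orientations are given as a rotation vector (axis times angle).
In Python, from station import ctrl, optics, job gives the robot as it stands.
- The arm moves only by the shell command python3 -m jog 'ROWS' [OPENING] [FORCE]. ROWS is JSON, a list of rows, each a list of 2 entries, a list of its own where there are three numbers: the shift along the tool's x, y, z in m, then the turn, a rotation vector about the tool's x, y, z in rad. A call has 1 to 5 rows; each row is the pose to reach, as a shift and turn from the pose commanded when the call began, along the tool's axes at that moment; what a row does not reach only later rows make up. A row lasts 1/10 s, in which the tool goes at most 50 mm and 8.59 degrees, less where a joint would pass 70% of its speed; a pose out of reach is approached as far as the arm can. A call with a gripper value outside its range is refused whole. OPENING is the opening, from 0 (shut) to 1 (fully open), set as the call begins (- or left out, the last holds). The fingers move at their own pace and stop on an object; FORCE is the grip in N (left out, the last holds). Time passes only in rows, so rows that repeat a pose let the fingers close. It gives the time, the measured TCP pose, the force, the opening and the grip force at its end, in the units of the state.
- ctrl.get_obs(): the state, without advancing time (a new reading comes with each control period).
- optics.get_image(name): name is "scene" or "top"; returns a dict with "image" (400x640x3 uint8, blue, green, red), "fx", "fy", "cx", "cy" (pixels), "D" ([k1, k2, p1, p2, k3] as OpenCV has them; the pictures are not rectified), "rvec" (rotation vector, rad) and "tvec" (3), from world to camera coordinates, as OpenCV has them. Camera axes: x right, y down, z forward; pixel columns grow to the right and rows downward; lengths in m; the calibration is good to about 2 mm. A picture is of the moment at which its call begins. There is no depth.
- job.finish_job(): hands the job in; it is judged then, once.
The state is a dict: "t": time; "q": joint angles; "dq": joint speeds; "effort": joint torques, N m; "tool_pos": TCP position; "tool_rot": TCP orientation; "contact_force": force on the tool from outside, world axes, zero at the start; "wrist_torque": the same for the moment, N m; "opening": finger opening in m; "grip_force": force on a finger pad.
Only numpy, scipy, OpenCV 4.12 (cv2) and the standard library are available. Lean on these libraries where they do the work, as an engineer would, in place of code of your own. Each camera call takes 0.05 s, during which the arm holds its last target. There are 200 camera calls.

## Working session

There is one attempt and no reset: what is moved stays moved. The work goes in short steps, Python scripts to look and compute and a shell command to move; the robot and the scene stay as the last step left them, time stands still between calls to the robot, and variables do not carry over. Pictures are saved under pics/ and viewed, at most 10 in all, crops included, and the job is handed in when it is done.

```bash
mkdir -p pics; ls; cat > h.py <<'E'
import numpy as np,cv2
from station import ctrl,optics,job
def cam(n,save=None):
    c=optics.get_image(n)
    if save: cv2.imwrite('pics/'+save,c['image'])
    return c
def K(c): return np.array([[c['fx'],0,c['cx']],[0,c['fy'],c['cy']],[0,0,1.]])
def ray(c,uv):
    p=cv2.undistortPoints(np.float64(uv).reshape(-1,1,2),K(c),np.float64(c['D'])).reshape(-1,2)
    R=cv2.Rodrigues(np.float64(c['rvec']))[0]; t=np.float64(c['tvec']).ravel()
    return -R.T@t, np.c_[p,np.ones(len(p))]@R
def onz(c,uv,z):
    o,d=ray(c,uv); s=(z-o[2])/d[:,2]; return o+s[:,None]*d
def proj(c,X): return cv2.projectPoints(np.float64(X).reshape(-1,1,3),np.float64(c['rvec']),np.float64(c['tvec']),K(c),np.float64(c['D']))[0].reshape(-1,2)
def tri(c1,u1,c2,u2):
    o1,d1=ray(c1,u1);o2,d2=ray(c2,u2);a,b=d1[0],d2[0]
    s=np.linalg.lstsq(np.c_[a,-b],o2-o1,rcond=None)[0]; p,q=o1+s[0]*a,o2+s[1]*b
    return (p+q)/2,np.linalg.norm(p-q)
E
python3 - <<'E'
from h import *
for n in('scene','top'):
    c=cam(n,n+'0.png'); o,_=ray(c,[[320,200]]); print(n,o,c['fx'])
o=ctrl.get_obs(); print(o['t'],o['tool_pos'],o['tool_rot'],cv2.Rodrigues(np.float64(o['tool_rot']))[0].round(3))
E
```

```text
pics
scene [ 1.17303165 -0.20833935  0.91221443] 390.9111897142761
top [0.4499853  0.0036713  1.16771714] 392.0393108815946
0.1 [ 0.25741652 -0.56889071  0.23015329] [-3.06912454e+00 -6.61844046e-01  2.27183824e-04] [[ 0.911  0.412 -0.001]
 [ 0.412 -0.911  0.002]
 [ 0.    -0.002 -1.   ]]
```

View pics/scene0.png

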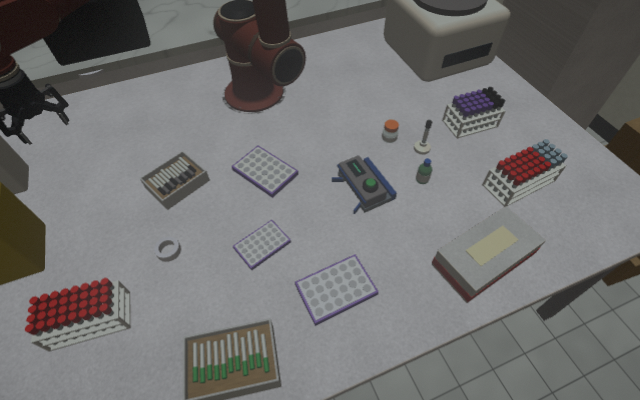

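View pics/top0.png

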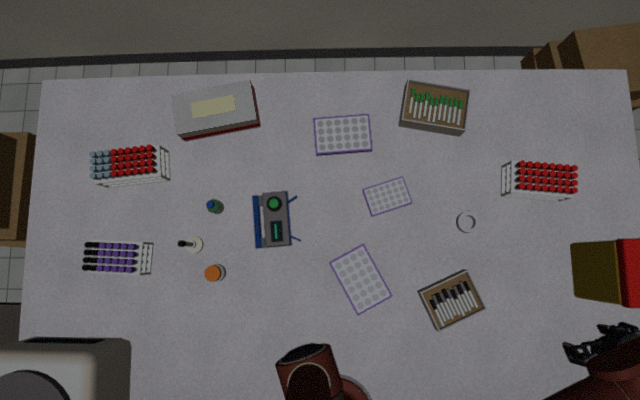

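The scene view shows three lilac plates at about (265,170), (262,244) and (336,289), with the reader at (367,182). In the top view the plates are at (361,279), (387,196) and (342,134), and the reader is at (273,219) with its stop wall on the left and the button at (274,203). Next I'll measure the sizes.

```bash
cat > m.py <<'E'
from h import *
def plates(c,z=0.014):
    hsv=cv2.cvtColor(c['image'],cv2.COLOR_BGR2HSV)
    m=cv2.inRange(hsv,(118,55,60),(150,255,255))
    m=cv2.morphologyEx(m,cv2.MORPH_CLOSE,np.ones((3,3)))
    out=[]
    for k in cv2.findContours(m,cv2.RETR_EXTERNAL,cv2.CHAIN_APPROX_NONE)[0]:
        if cv2.contourArea(k)<250: continue
        P=onz(c,k.reshape(-1,2),z)[:,:2]
        r=cv2.minAreaRect(np.float32(P*1000)); out.append((k.reshape(-1,2).mean(0).round(),np.round(r[0],1),np.round(r[1],1),round(r[2],1)))
    return out
if __name__=='__main__':
    cs={n:cam(n) for n in('scene','top')}
    for n,c in cs.items():
        print(n); [print(*p) for p in plates(c)]
        hsv=cv2.cvtColor(c['image'],cv2.COLOR_BGR2HSV)
        for nm,lo,hi,z in(('blue',(100,110,50),(117,255,255),.03),('green',(60,120,60),(90,255,255),.066)):
            m=cv2.inRange(hsv,lo,hi)
            for k in cv2.findContours(m,cv2.RETR_EXTERNAL,cv2.CHAIN_APPROX_NONE)[0]:
                if cv2.contourArea(k)<25: continue
                r=cv2.minAreaRect(k); b=cv2.boxPoints(r)
                print(nm,np.round(r[0],1),np.round(r[1],1),onz(c,[r[0]],z)[0].round(4),(onz(c,b,z)[:,:2]*1000).round().tolist())
E
python3 m.py; python3 - <<'E'
import cv2
a=cv2.imread('pics/top0.png')[170:330,230:430];cv2.imwrite('pics/crop1.png',cv2.resize(a,None,fx=3.7,fy=3.7,interpolation=cv2.INTER_CUBIC))
E
```

```text
scene
[335. 288.] [817.8 -33. ] [115.7 171.8] 3.9
[472. 102.] [379.1 681.6] [129.1 103.4] 88.3
blue [381.6 178.3] [37.2  2.8] [0.5692 0.223  0.03  ] [[507.0, 213.0], [504.0, 222.0], [628.0, 232.0], [631.0, 224.0]]
top
[360. 279.] [382.5 -78.9] [172.2 115.5] 28.1
[115. 257.] [448.9 650.7] [109.5  84.4] 87.4
[342. 134.] [816.  -33.8] [118.2 171.6] 3.9
blue [209. 204.] [6. 6.] [0.6036 0.3634 0.03  ] [[613.0, 373.0], [612.0, 355.0], [595.0, 354.0], [595.0, 372.0]]
blue [256.3 221.5] [51.4  5.1] [0.5503 0.2218 0.03  ] [[626.0, 236.0], [627.0, 220.0], [476.0, 208.0], [475.0, 223.0]]
green [273.  202.5] [9. 8.] [0.601  0.1678 0.066 ] [[614.0, 179.0], [614.0, 156.0], [588.0, 156.0], [588.0, 179.0]]
```

View pics/crop1.png

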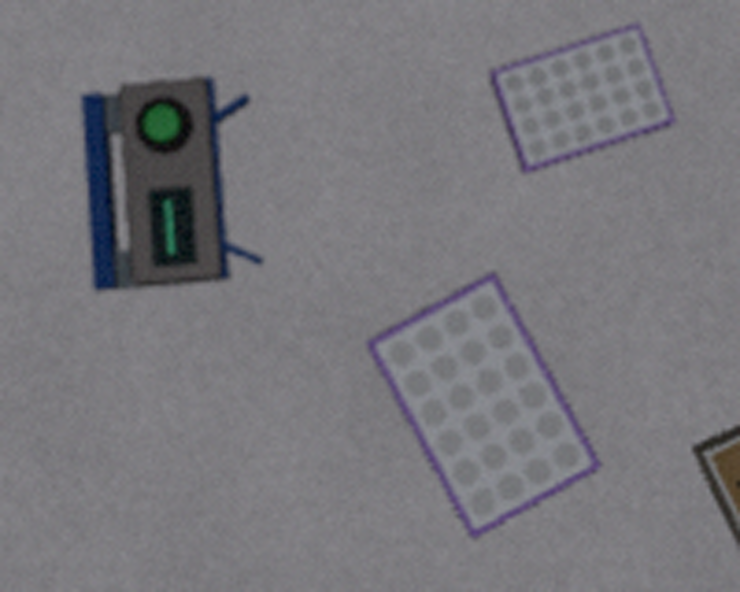

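The plate meant is the small one in the middle, since the other two measure about 116 x 172 mm. In this crop its corners are at about (493,71), (638,25), (673,121) and (526,172), and the button is at (163,125). Next I'll refine the plate and the reader in both views.

```bash
cat > p.py <<'E'
from h import *
def quad(c,X0,s0=12,rng=42):
    "plate outline: purple-ish rim by saturation/hue near the predicted place"
    hsv=cv2.cvtColor(c['image'],cv2.COLOR_BGR2HSV)
    m=cv2.inRange(hsv,(112,45,40),(155,255,255))
    u=proj(c,X0)[0]; w=np.zeros_like(m); cv2.circle(w,tuple(int(v) for v in u),rng,255,-1); m&=w
    pts=cv2.findNonZero(m); k=cv2.convexHull(pts); return k.reshape(-1,2)
def rect(c,X0,z=.014):
    k=quad(c,X0); r=cv2.minAreaRect(np.float32(onz(c,k,z)[:,:2]*1000)); return np.round(r[0],1),np.round(r[1],1),round(r[2],1)
def button(c,X0):
    hsv=cv2.cvtColor(c['image'],cv2.COLOR_BGR2HSV); m=cv2.inRange(hsv,(50,90,50),(90,255,255))
    w=np.zeros_like(m); cv2.circle(w,tuple(int(v) for v in proj(c,X0)[0]),9,255,-1); M=cv2.moments(m&w,True); return np.array([M['m10'],M['m01']])/M['m00']
if __name__=='__main__':
    t,s=cam('top'),cam('scene')
    P0=onz(t,[[387,196]],.014)[0]; print('P0',P0)
    for c in(t,s): print(rect(c,P0))
    # whole-plate hull centroid in the two views -> height
    cen=[]
    for c in(t,s):
        r=cv2.boxPoints(cv2.minAreaRect(np.float32(onz(c,quad(c,P0),.014)[:,:2]))); cen.append(proj(c,[[r[:,0].mean(),r[:,1].mean(),.014]])[0])
    print('plate tri',tri(t,cen[0],s,cen[1]))
    B0=[.601,.168,.066]; b=[button(c,B0) for c in(t,s)]; print('button',b,tri(t,b[0],s,b[1]))
    # crop pixels of bridge/wall corners in top view
    q=np.array([[118,82],[210,79],[229,277],[133,284],[84,95],[96,289]])/3.7+[230,170]
    print((onz(t,q[:4],.058)*1000).round()[:,:2].tolist(),(onz(t,q[4:],.03)*1000).round()[:,:2].tolist())
E
python3 p.py
```

```text
P0 [ 0.62364119 -0.16381902  0.014     ]
(array([ 624.6, -163.3]), array([ 86.7, 129.3]), 17.8)
(array([ 628.9, -163.6]), array([ 89.1, 128.9]), 17.3)
plate tri (array([ 0.62553666, -0.16367598,  0.00858608]), np.float64(0.0007864313252814858))
button [array([273.32911392, 202.83544304]), array([370.28301887, 181.94339623])] (array([0.59896409, 0.16597307, 0.07477989]), np.float64(0.0009887923796644265))
[[632.0, 201.0], [634.0, 130.0], [481.0, 114.0], [476.0, 188.0]] [[627.0, 234.0], [473.0, 222.0]]
```

```bash
cat > go.py <<'E'
import sys
from h import *
O=np.array([.558,.150]);YAW=.087
def rd(p): c,s=np.cos(YAW),np.sin(YAW); d=np.array(p)[:2]-O; return np.array([c*d[0]+s*d[1],-s*d[0]+c*d[1]])
def wd(x,y): c,s=np.cos(YAW),np.sin(YAW); return O+[c*x-s*y,s*x+c*y]
def delta(x,y,z,yawr):
    o=ctrl.get_obs(); R=cv2.Rodrigues(np.float64(o['tool_rot']))[0]; p=np.array(o['tool_pos'])
    a=yawr+YAW; T=np.array([[np.cos(a),np.sin(a),0],[np.sin(a),-np.cos(a),0],[0,0,-1]])
    print('t',o['t'],'reader xy',rd(p).round(4),'z',round(p[2],4),'F',np.round(o['contact_force'],1),'op',o['opening'])
    print('shift',(R.T@(np.r_[wd(x,y),z]-p)).round(4).tolist(),'turn',cv2.Rodrigues(R.T@T)[0].ravel().round(4).tolist())
if __name__=='__main__': delta(*map(float,sys.argv[1:]))
E
python3 go.py .122 -.318 .2 0
```

```text
t 0.3 reader xy [-0.3619 -0.6904] z 0.2309 F [-0.1 -0.7  0.1] op 0.08576488731365729
shift [0.5799, -0.191, 0.031] turn [-0.0007, 0.0, 0.3378]
```

```bash
R='[[0.58,-0.191,0.03],[0,0,0.338]]'; python3 -m jog '[[[0.048,-0.015,0],[0,0,0.1]],[[0.095,-0.031,0],[0,0,0.2]],[[0.142,-0.047,0],[0,0,0.3]],[[0.19,-0.062,0],[0,0,0.338]],[[0.237,-0.078,0],[0,0,0.338]]]' 0.6 30; python3 go.py .122 -.318 .2 0
```

```text
t: 0.8
tool_pos: [0.4426, -0.3992, 0.2315]
tool_rot: [3.138, 0.135, 0.001]
contact_force: [-0.3, -0.8, -0.7]
opening: 0.0512
grip_force: 0.0
t 0.8 reader xy [-0.1627 -0.5371] z 0.2315 F [-0.3 -0.8 -0.7] op 0.05116670340046022
shift [0.2844, -0.2195, 0.0315] turn [0.0004, -0.0003, -0.0012]
```

```bash
python3 -m jog '[[[0.28,-0.22,0.03],[0,0,0]],[[0.28,-0.22,0.03],[0,0,0]],[[0.28,-0.22,0.03],[0,0,0]],[[0.28,-0.22,0.03],[0,0,0]],[[0.28,-0.22,0.03],[0,0,0]]]'; python3 -m jog '[[[0.09,-0.06,0.0],[0,0,0]],[[0.09,-0.06,0.0],[0,0,0]],[[0.09,-0.06,0.0],[0,0,0]],[[0.09,-0.06,0.0],[0,0,0]]]'; python3 go.py .122 -.318 .04 0
```

```text
t: 1.3
tool_pos: [0.6245, -0.2287, 0.2102]
tool_rot: [3.138, 0.137, 0.0]
contact_force: [0.8, -1.1, 0.2]
opening: 0.0512
grip_force: 0.0
t: 1.7
tool_pos: [0.7084, -0.1613, 0.2096]
tool_rot: [-3.138, -0.14, 0.001]
contact_force: [-0.5, -0.1, -0.2]
opening: 0.0515
grip_force: 0.0
t 1.7 reader xy [ 0.1228 -0.3232] z 0.2096 F [-0.5 -0.1 -0.2] op 0.051464190548035194
shift [-0.0006, -0.0052, 0.1696] turn [-0.0002, 0.0009, 0.0024]
```

```bash
python3 -m jog '[[[0,-0.005,0.05],[0,0,0]],[[0,-0.005,0.1],[0,0,0]],[[0,-0.005,0.15],[0,0,0]],[[0,-0.005,0.19],[0,0,0]],[[0,-0.005,0.197],[0,0,0]]]';python3 -m jog '[[[0,0,0.004],[0,0,0]],[[0,0,0.007],[0,0,0]]]'; python3 - <<'E'
from h import *
s=cam('scene')['image'][110:310,200:430];cv2.imwrite('pics/s1.png',cv2.resize(s,None,fx=3,fy=3,interpolation=cv2.INTER_CUBIC))
E
python3 go.py .054 -.318 .004 0
```

```text
t: 2.2
tool_pos: [0.7011, -0.1577, 0.006]
tool_rot: [-3.135, -0.133, 0.019]
contact_force: [-1.2, 0.5, -0.7]
opening: 0.051
grip_force: 0.0
t: 2.4
tool_pos: [0.7089, -0.1592, 0.0094]
tool_rot: [3.137, 0.135, 0.007]
contact_force: [0.3, -0.4, 0.2]
opening: 0.0513
grip_force: 0.0
t 2.45 reader xy [ 0.1236 -0.321 ] z 0.0094 F [-0.6 -0.7  0.8] op 0.05083704744099978
shift [-0.0696, -0.0029, 0.0051] turn [0.002, -0.0044, -0.0008]
```

View pics/s1.png

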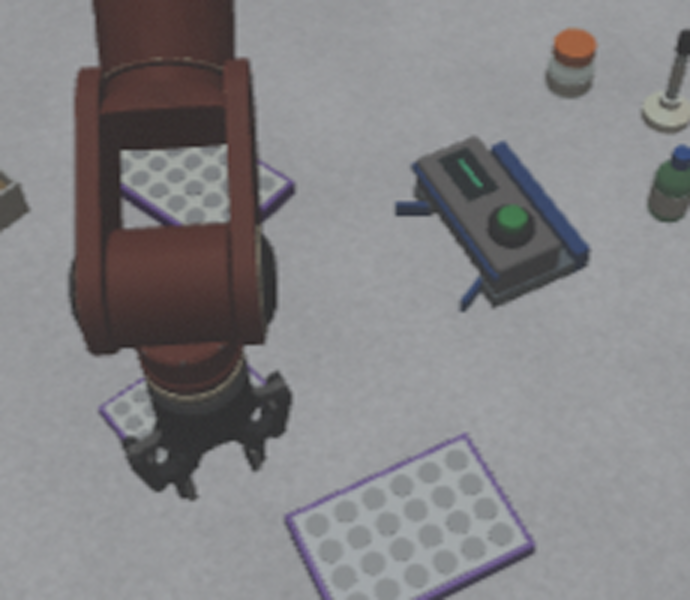

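The view shows the fingertips at about (185,490) and (258,460), on the table just beyond the plate's +x long side and clear of the big plate. Now the side push, which should square the plate and bring it into line with the lane.

```bash
python3 -m jog '[[[-0.004,-0.003,0.004],[0,0,0]],[[-0.01,-0.003,0.006],[0,0,0]],[[-0.016,-0.003,0.006],[0,0,0]],[[-0.022,-0.003,0.006],[0,0,0]],[[-0.028,-0.003,0.006],[0,0,0]]]';python3 -m jog '[[[-0.007,0,0],[0,0,0]],[[-0.014,0,0],[0,0,0]],[[-0.021,0,0],[0,0,0]],[[-0.028,0,0],[0,0,0]],[[-0.034,0,0],[0,0,0]]]'; python3 go.py .054 -.318 .004 0;python3 - <<'E'
from p import *
from go import rd
c=cam('top','t2.png');k=rect(c,[.6,-.165,.014]);print(k,rd(k[0]/1000))
E
```

```text
t: 2.95
tool_pos: [0.6787, -0.1574, 0.0007]
tool_rot: [3.138, 0.136, 0.001]
contact_force: [-0.1, -0.4, -1.1]
opening: 0.0512
grip_force: 0.2
t: 3.45
tool_pos: [0.6446, -0.1602, 0.0004]
tool_rot: [-3.138, -0.136, -0.0]
contact_force: [1.1, -0.0, -0.2]
opening: 0.0512
grip_force: 0.3
t 3.45 reader xy [ 0.0593 -0.3166] z 0.0004 F [ 1.1 -0.  -0.2] op 0.05118733460781054
shift [-0.0053, 0.0014, -0.0036] turn [-0.0002, -0.0002, -0.0004]
(array([ 621. , -153.4]), array([ 27.8, 128.3]), 3.6) [ 0.03639921 -0.3077266 ]
```

```bash
python3 -m jog '[[[-0.004,0,0],[0,0,0]],[[-0.007,0,0],[0,0,0]],[[-0.007,0,0],[0,0,0]],[[0.005,0,0],[0,0,0]],[[0.025,0,0],[0,0,0]]]'; python3 -m jog '[[[0,0,-0.05],[0,0,0.14]],[[0,0.04,-0.09],[0,0,-0.14]],[[0,0.08,-0.09],[0,0,-0.29]],[[0,0.12,-0.09],[0,0,-0.43]],[[0,0.16,-0.09],[0,0,-0.58]]]'; python3 go.py 0 -.41 .09 1.571;python3 - <<'E'
from p import *
from go import rd
c=cam('top','t3.png');k=rect(c,[.585,-.165,.014]);print(k,rd(k[0]/1000))
a=c['image'][130:330,230:460];cv2.imwrite('pics/t3c.png',cv2.resize(a,None,fx=3,fy=3,interpolation=cv2.INTER_CUBIC))
E
```

```text
t: 4.0
tool_pos: [0.6703, -0.158, 0.0001]
tool_rot: [-3.138, -0.135, 0.001]
contact_force: [1.2, 0.6, 0.6]
opening: 0.0511
grip_force: 0.0
t: 4.5
tool_pos: [0.6854, -0.3191, 0.0914]
tool_rot: [3.021, 0.858, 0.002]
contact_force: [0.6, 1.3, -0.3]
opening: 0.0515
grip_force: 0.0
t 4.5 reader xy [ 0.0861 -0.4784] z 0.0914 F [ 0.6  1.3 -0.3] op 0.051494746263733224
shift [-0.0462, -0.0998, 0.0012] turn [0.0022, -0.0001, -1.1045]
(array([ 583.1, -156.8]), array([ 87.1, 128.6]), 5.0) [-0.00165287 -0.30782059]
```

View pics/t3c.png

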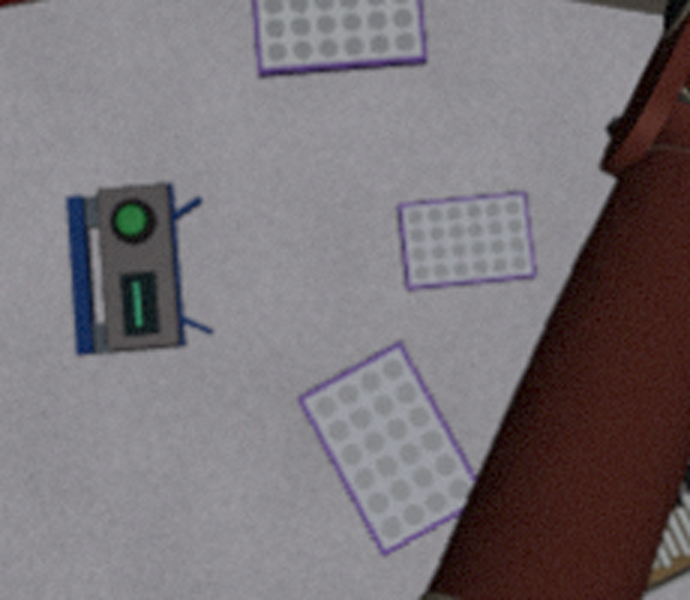

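The plate is squared at (465,240) in the crop: its centre is 1.7 mm off the lane axis, its yaw is 5.0° like the reader, and the lane ahead is clear. Next I'll go behind its near end.

```bash
python3 -m jog '[[[-0.01,-0.02,0],[0,0,-0.14]],[[-0.02,-0.04,0],[0,0,-0.29]],[[-0.03,-0.06,0],[0,0,-0.43]],[[-0.04,-0.08,0],[0,0,-0.58]],[[-0.046,-0.1,0],[0,0,-0.73]]]'; python3 -m jog '[[[0,0,0],[0,0,-0.14]],[[0,0,0],[0,0,-0.29]],[[0,0,0],[0,0,-0.37]],[[0,0,0],[0,0,-0.37]]]'; python3 go.py -0.001 -.405 .004 1.571
```

```text
t: 5.05
tool_pos: [0.5925, -0.2555, 0.0903]
tool_rot: [2.518, 1.879, 0.0]
contact_force: [0.5, -0.4, 0.2]
opening: 0.0515
grip_force: 0.0
t: 5.45
tool_pos: [0.5934, -0.2558, 0.0904]
tool_rot: [2.136, 2.304, 0.0]
contact_force: [0.5, 0.4, 0.4]
opening: 0.0509
grip_force: 0.0
t 5.45 reader xy [-0.     -0.4073] z 0.0904 F [0.5 0.4 0.4] op 0.050929277344257416
shift [0.0023, -0.001, 0.0864] turn [0.0003, 0.0001, -0.0117]
```

```bash
python3 -m jog '[[[0,-0.001,0.04],[0,0,-0.012]],[[0,-0.001,0.07],[0,0,-0.012]],[[0,-0.001,0.083],[0,0,-0.012]],[[0,-0.001,0.087],[0,0,-0.012]],[[0,-0.001,0.087],[0,0,-0.012]]]'; python3 -m jog '[[[0.006,0,0],[0,0,0]],[[0.012,0,0],[0,0,0]],[[0.018,0,0],[0,0,0]],[[0.024,0,0],[0,0,0]],[[0.032,0,0],[0,0,0]]]'; python3 -m jog '[[[0.01,0,0],[0,0,0]],[[0.022,0,0],[0,0,0]],[[0.036,0,0],[0,0,0]],[[0.05,0,0],[0,0,0]],[[0.064,0,0],[0,0,0]]]'; python3 -m jog '[[[0.014,0,0],[0,0,0]],[[0.028,0,0],[0,0,0]],[[0.042,0,0],[0,0,0]],[[0.054,0,0],[0,0,0]],[[0.064,0,0],[0,0,0]]]'; python3 go.py 0 -.074 .003 1.571; python3 - <<'E'
from p import *
from go import rd,wd
c=cam('top','t4.png')
k=rect(c,np.r_[wd(0,-.16),.014]);print(k,rd(k[0]/1000))
a=c['image'][130:330,230:460];cv2.imwrite('pics/t4c.png',cv2.resize(a,None,fx=3,fy=3,interpolation=cv2.INTER_CUBIC))
E
```

```text
t: 5.95
tool_pos: [0.5921, -0.2562, 0.0036]
tool_rot: [2.122, 2.316, 0.0]
contact_force: [-0.3, 0.3, -1.0]
opening: 0.0511
grip_force: 0.0
t: 6.45
tool_pos: [0.5892, -0.2239, 0.0039]
tool_rot: [2.121, 2.316, 0.0]
contact_force: [0.5, -0.1, 0.9]
opening: 0.0513
grip_force: 0.4
t: 6.95
tool_pos: [0.583, -0.1589, 0.0033]
tool_rot: [-2.121, -2.317, 0.0]
contact_force: [0.1, -0.9, 0.4]
opening: 0.0517
grip_force: 0.4
t: 7.45
tool_pos: [0.5774, -0.0954, 0.0032]
tool_rot: [-2.121, -2.317, 0.0]
contact_force: [-0.9, -1.5, 0.1]
opening: 0.0511
grip_force: 0.2
t 7.45 reader xy [-0.002  -0.2462] z 0.0032 F [-0.9 -1.5  0.1] op 0.05110860637700196
shift [0.1722, 0.0023, 0.0002] turn [-0.0003, -0.0002, 0.0012]
(array([570.6, -20.5]), array([ 86.9, 128.9]), 5.7) [-0.00226245 -0.17094997]
```

View pics/t4c.png

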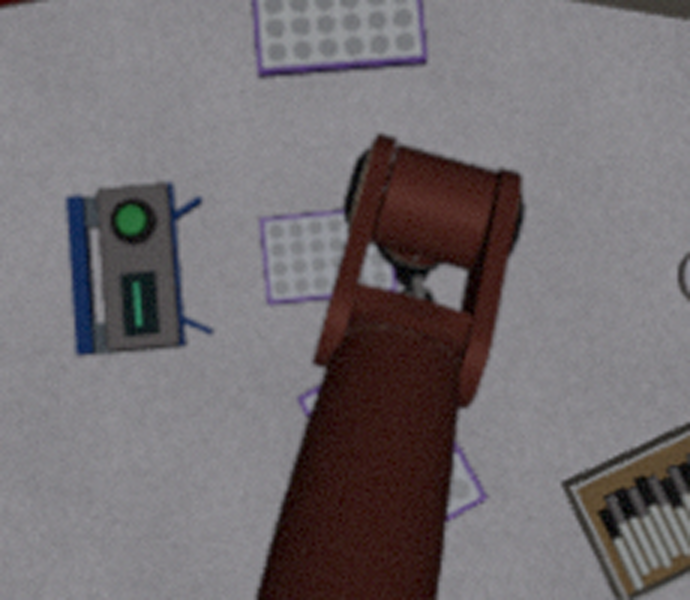

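The plate's leading edge runs from (262,218) to (269,302). It points midway between the flap tips at (200,200) and (212,331), and the measured offset agrees with the bridge to about 2 mm, so I'll keep pushing.

```bash
python3 -m jog '[[[0.008,0,0],[0,0,0]],[[0.018,0,0],[0,0,0]],[[0.03,0,0],[0,0,0]],[[0.04,0,0],[0,0,0]],[[0.05,0,0],[0,0,0]]]'; python3 -m jog '[[[0.008,0,0],[0,0,0]],[[0.016,0,0],[0,0,0]],[[0.024,0,0],[0,0,0]],[[0.032,0,0],[0,0,0]],[[0.04,0,0],[0,0,0]]]';  python3 go.py 0 -.074 .003 1.571; python3 - <<'E'
from p import *
from go import rd,wd
c=cam('scene','s5.png')
a=c['image'][110:310,230:460];cv2.imwrite('pics/s5c.png',cv2.resize(a,None,fx=3,fy=3,interpolation=cv2.INTER_CUBIC))
E
```

```text
t: 8.0
tool_pos: [0.5731, -0.0459, 0.0033]
tool_rot: [-2.121, -2.317, 0.0]
contact_force: [-0.3, -0.7, 0.7]
opening: 0.0513
grip_force: 0.2
t: 8.5
tool_pos: [0.5696, -0.0064, 0.0033]
tool_rot: [2.122, 2.317, 0.0]
contact_force: [0.3, -0.7, -0.3]
opening: 0.0515
grip_force: 0.2
t 8.5 reader xy [-0.002  -0.1568] z 0.0033 F [ 0.3 -0.7 -0.3] op 0.051505406496500476
shift [0.0828, 0.0021, 0.0003] turn [0.0, -0.0, 0.0007]
```

View pics/s5c.png

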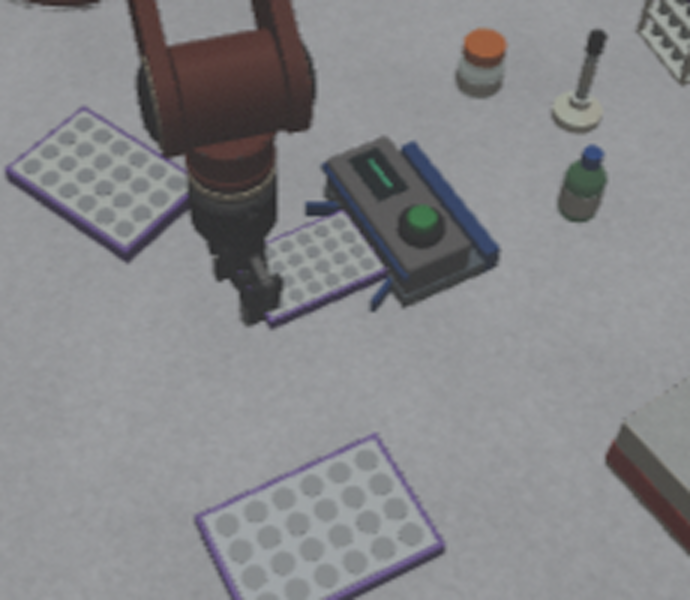

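The plate's front end has gone between the flaps and under the bridge at about (385,270), with no side force. I'll continue and slow down near the stop.

```bash
python3 -m jog '[[[0.008,0,0],[0,0,0]],[[0.016,0,0],[0,0,0]],[[0.024,0,0],[0,0,0]],[[0.032,0,0],[0,0,0]],[[0.04,0,0],[0,0,0]]]'; python3 -m jog '[[[0.008,0,0],[0,0,0]],[[0.016,0,0],[0,0,0]],[[0.024,0,0],[0,0,0]],[[0.03,0,0],[0,0,0]],[[0.033,0,0],[0,0,0]]]';python3 -m jog '[[[0.002,0,0],[0,0,0]],[[0.004,0,0],[0,0,0]],[[0.006,0,0],[0,0,0]]]';  python3 go.py 0 -.0752 .003 1.571
```

```text
t: 9.05
tool_pos: [0.5661, 0.0335, 0.0033]
tool_rot: [2.122, 2.317, 0.0]
contact_force: [0.5, -1.1, -0.1]
opening: 0.0513
grip_force: 0.3
t: 9.55
tool_pos: [0.5632, 0.0664, 0.0033]
tool_rot: [2.121, 2.318, -0.0]
contact_force: [-0.3, -0.8, 0.4]
opening: 0.0512
grip_force: 0.3
t: 9.85
tool_pos: [0.5628, 0.0717, 0.0033]
tool_rot: [2.122, 2.317, -0.0]
contact_force: [1.1, -0.4, 0.6]
opening: 0.0519
grip_force: 0.3
t 9.85 reader xy [-0.002  -0.0785] z 0.0033 F [ 1.1 -0.4  0.6] op 0.0518514017302189
shift [0.0033, 0.002, 0.0003] turn [0.0, 0.0001, 0.0005]
```

```bash
for i in 1 2; do python3 -m jog '[[[0.001,0,0],[0,0,0]],[[0.002,0,0],[0,0,0]]]' | grep -E 'pos|force'; done
```

```text
tool_pos: [0.5626, 0.0737, 0.0033]
contact_force: [0.4, -1.3, 0.9]
grip_force: 0.3
tool_pos: [0.5624, 0.0753, 0.0033]
contact_force: [-0.9, -4.9, 0.1]
grip_force: 2.2
```

```bash
for i in 1 2; do python3 -m jog '[[[0.001,0,0],[0,0,0]],[[0.001,0,0],[0,0,0]]]' | grep -E 'pos|force'; done; python3 go.py 0 -.0752 .003 1.571
```

```text
tool_pos: [0.5623, 0.0754, 0.0033]
contact_force: [0.0, -6.1, 0.7]
grip_force: 3.1
tool_pos: [0.5622, 0.0755, 0.0034]
contact_force: [0.2, -9.6, 1.2]
grip_force: 4.7
t 10.65 reader xy [-0.0023 -0.0746] z 0.0034 F [ 0.2 -9.6  1.2] op 0.05122601174597497
shift [-0.0006, 0.0023, 0.0004] turn [-0.0008, 0.0045, 0.0011]
```

The force rises to about 10 N with no further motion, at the expected place, so the plate is home. Next I'll back off, lift, shut the fingers and check.

```bash
python3 -m jog '[[[-0.01,0,0],[0,0,0]],[[-0.03,0,0],[0,0,0]],[[-0.045,0,-0.03],[0,0,0]],[[-0.05,0,-0.08],[0,0,0]],[[-0.05,0,-0.11],[0,0,0]]]' 0.6 >/dev/null; python3 -m jog '[[[-0.04,0,0],[0,0,0]],[[-0.08,0,0],[0,0,0]],[[-0.08,0,0],[0,0,0]]]' 0 20; python3 - <<'E'
from p import *
from go import rd,wd
c=cam('top','t6.png'); s=cam('scene','s6.png')
a=c['image'][165:265,230:345];b=s['image'][135:235,300:415];z=lambda i:cv2.resize(i,None,fx=3.4,fy=3.4,interpolation=cv2.INTER_CUBIC)
cv2.imwrite('pics/c6.png',np.hstack([z(a),z(b)]))
b=[button(v,[.6,.167,.07]) for v in(c,s)]; print(b,tri(c,b[0],s,b[1]),onz(c,[b[0]],.066),onz(s,[b[1]],.066))
E
python3 go.py .042 .011 .114 1.571
```

```text
t: 11.45
tool_pos: [0.5743, -0.0553, 0.1141]
tool_rot: [2.125, 2.311, 0.001]
contact_force: [0.1, 0.7, -0.8]
opening: 0.0082
grip_force: 0.0
[array([273.20481928, 202.79518072]), array([370.21153846, 181.90384615])] (array([0.59895742, 0.16603929, 0.07498049]), np.float64(0.0004468571070912423)) [[0.60010039 0.16715946 0.066     ]] [[0.59284727 0.17028214 0.066     ]]
t 11.55 reader xy [-0.0021 -0.2028] z 0.1131 F [-0.2  0.2 -0.6] op -0.00011431930869864641
shift [0.2138, 0.044, -0.0006] turn [-0.0002, -0.0013, -0.0011]
```

View pics/c6.png

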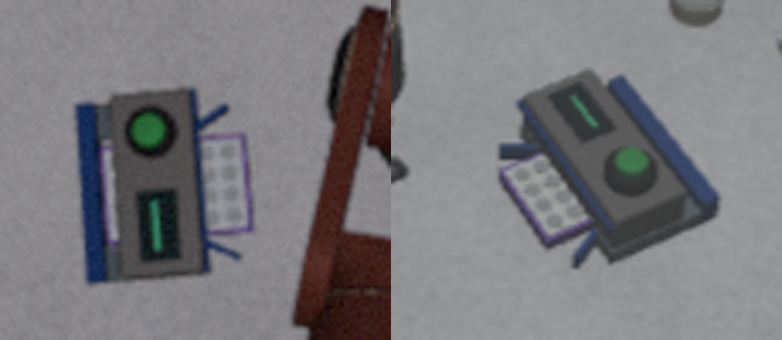

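The plate lies home at (227,183), with its short end protruding square before the bridge and its far edge at the wall. The button is at (148,131) left and (632,160) right. Now the button.

```bash
python3 -m jog '[[[0.045,0.009,0],[0,0,0]],[[0.09,0.018,0],[0,0,0]],[[0.135,0.027,0],[0,0,0]],[[0.18,0.036,0],[0,0,0]],[[0.215,0.044,0],[0,0,0]]]' >/dev/null; python3 -m jog '[[[0,0,0],[0,0,0]],[[0,0,0.01],[0,0,0]],[[0,0,0.02],[0,0,0]],[[0,0,0.027],[0,0,0]],[[0,0,0.027],[0,0,0]]]'; python3 go.py .042 .0125 .08 1.571
```

```text
t: 12.55
tool_pos: [0.597, 0.165, 0.0838]
tool_rot: [-2.121, -2.313, 0.005]
contact_force: [-0.4, 0.4, -0.1]
opening: -0.0001
grip_force: 0.0
t 12.55 reader xy [0.0402 0.0116] z 0.0838 F [-0.4  0.4 -0.1] op -0.00013024511972422654
shift [0.0009, 0.0019, 0.0037] turn [-0.0043, 0.0002, -0.0007]
```

```bash
python3 -m jog '[[[0.001,0.002,0.002],[0,0,0]],[[0.001,0.002,0.004],[0,0,0]],[[0.001,0.002,0.006],[0,0,0]],[[0.001,0.002,0.008],[0,0,0]]]'|grep -E 'pos|force'; for i in 1 2 3; do python3 -m jog '[[[0,0,0.001],[0,0,0]],[[0,0,0.002],[0,0,0]]]' | grep -E 'pos|contact'; done
```

```text
tool_pos: [0.6009, 0.1673, 0.0788]
contact_force: [-0.1, -0.6, 1.5]
grip_force: 1.1
tool_pos: [0.6009, 0.1673, 0.0769]
contact_force: [-0.7, -1.1, 2.8]
tool_pos: [0.6009, 0.1673, 0.0749]
contact_force: [-0.3, -2.1, 4.5]
tool_pos: [0.601, 0.1673, 0.0739]
contact_force: [-4.4, -2.6, 13.3]
```

At 13 N the button has bottomed after about 6 mm of travel. I'll hold briefly, rise and move clear.

```bash
python3 -m jog '[[[0,0,0.0005],[0,0,0]],[[0,0,0.0005],[0,0,0]]]' | grep -E 'pos|contact'; python3 -m jog '[[[0,0,-0.008],[0,0,0]],[[0,0,-0.03],[0,0,0]],[[0,0,-0.07],[0,0,0]],[[-0.04,0,-0.08],[0,0,0]],[[-0.08,0,-0.08],[0,0,0]]]'|grep -E 'pos|contact'; python3 -m jog '[[[-0.05,0,0],[0,0,0]],[[-0.1,0,0],[0,0,0]],[[-0.14,0,0],[0,0,0]],[[-0.14,0,0],[0,0,0]],[[-0.14,0,0],[0,0,0]]]'|grep -E '^t|pos|contact';python3 - <<'E'
from p import *
c=cam('top','t7.png'); s=cam('scene','s7.png')
a=c['image'][165:265,180:345];b=s['image'][115:215,300:445];z=lambda i:cv2.resize(i,None,fx=2.5,fy=2.5,interpolation=cv2.INTER_CUBIC)
cv2.imwrite('pics/c7.png',np.hstack([z(a),z(b)]))
b=[button(v,[.6,.167,.07]) for v in(c,s)]; print(b)
E
```

```text
tool_pos: [0.601, 0.1673, 0.0739]
contact_force: [-3.6, -3.3, 12.8]
tool_pos: [0.6089, 0.0882, 0.1547]
contact_force: [0.6, -1.7, -0.0]
t: 14.75
tool_pos: [0.6194, -0.052, 0.1509]
tool_rot: [-2.122, -2.314, -0.0]
contact_force: [-1.2, -0.1, 0.2]
[array([273.15662651, 202.6746988 ]), array([370.21153846, 181.98076923])]
```

View pics/c7.png

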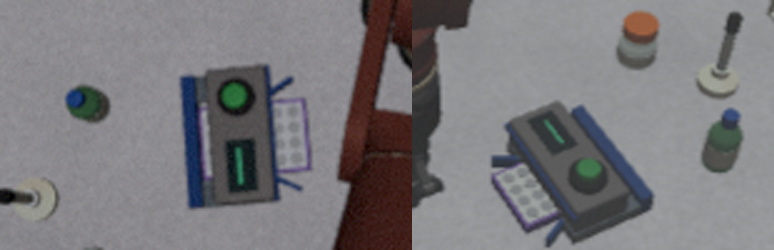

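The plate is still home at (292,135), the button is back up at its original pixels at (234,95), and the bystanders are unmoved. The arm is clear, so I'll hand in.

```bash
python3 -c "
from station import job
print(job.finish_job())"
```

```text
the job is handed in; nothing more can be done
None
```

I slid the plate under the bridge until it was firmly against the stop wall, then pressed the green button fully (about 6 mm) and it came back up; the bystanders in view hadn't moved, the job is handed in, and no verdict was returned.

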